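# Free a sample plate from under a spring hold-down finger

## Robot

A 6-joint arm with a two-finger parallel gripper is mounted at the origin on a cart in front of the work surface, level with it; the furniture and walls round the work are solid. World frame = base frame: x ahead of the robot, y to its left, z up, the work surface at z = 0. Lengths are in m, angles in rad, forces in N, time in s.
With the tool pointing down it reaches from about 0.25 to 0.8 m from the base axis. Payload 8.5 kg.
Tool frame: the origin (TCP) lies at the very end of the fingers, on their centre line; the grasp point (between the pads) lies 19 mm behind it; z points along the fingers, y is the line along which they close (so a half turn about z gives the same grasp; the last joint's range is limited). The gripper opens to 85 mm and grips with 20 to 120 N. Pads are 22 mm wide; open, the fingers measure 114 mm over their backs; the gripper's body (76 mm by 85 mm) begins 54 mm behind the grasp point. The pads swing forward as they close: fully open they stand 13 mm farther back than shut.
Start: joints at [-1.24, 0.238, -0.013, 1.319, 0, 1.571], TCP at [0.171, -0.496, 0.208] pointing down, gripper open.
Joint ranges: [-2.66, 2.66], [-1.03, 1.9], [-1.14, 1.46], [-1.82, 2.27], [-1.45, 1.34], [-3.14, 3.14]. Speed limits (rad/s): [2.22, 2.22, 2.79, 3.14, 3.14, 3.14].

## Interface

Orientations are given as a unit quaternion [w, x, y, z].
In Python, from bench import env, fingers, solver, get_state, vision gives the robot as it stands. Calls block until the motion is done:
- env.move_to(position, orientation): joint-space move of the TCP to a pose.
- env.move_straight(position, attitude=None, speed=0.15, guard=None): straight line of the TCP; attitude=None keeps the orientation; speed is the mean speed in m/s. With guard (N) it stops when the force on the tool has changed by that much, and returns True; else False.
- env.move_joints(angles): joint-space move.
- fingers.ungrasp() and fingers.grasp(): open the fingers fully, or close them until they stop; the grip force is fixed at half the most.
- env.pause(seconds).
- solver.ik(position, orientation): joint angles nearest the present ones, or None.
- get_state(): the state.
- vision.camera(name): name is "scene" or "top" or "wrist"; returns a dict with "img" (480x640x3 uint8, red, green, blue), "intrinsics" (3x3 intrinsics, pixels), "origin" and "attitude" of the camera in the world. Camera axes: x right, y down, z forward; pixel columns grow to the right and rows downward; lengths in m; the calibration is good to about 2 mm. A picture is of the moment at which its call begins. There is no depth.
A pose or a line that the arm cannot do raises env.MotionError and nothing moves.
- env.job_done(): hands the job in; it is judged then, once.
Trained networks look in the newest picture that a camera, given by its name, has taken for a name from the list of things; names that differ only in an ending like _2 or _b are one class to them, and where a whole thing is asked for, a point or a joint stands for the part that bears it (a point fixed in the world has none). Each returns a list of dicts, best first, with "conf" (0 to 1); they miss things now and then, are a little off and sometimes report something else, mostly with a low value. They report only what shows in the picture. A call takes as long as a camera call. They do not tell look-alikes from the thing itself.
- vision.spot_in(camera, name): "at" ([x, y, z] in m, in world coordinates, good to about 4 mm: the middle of the surface that is visible of it).
- vision.outline_of(camera, name): "pixels" (480x640 bool, what is visible of it).
- vision.place_of(camera, name): "at" ([x, y, z] in m, in world coordinates, good to about 4 mm: a listed point, or the origin of a listed thing).
The state is a dict: "time_s": time; "qpos": joint angles; "joint_velocities": joint speeds; "joint_torque": joint torques, N m; "tcp_pos": TCP position; "orientation": TCP orientation; "wrist_force": force on the tool from outside, world axes, zero at the start; "torque": the same for the moment, N m; "width": finger opening in m; "gripper_force": force on a finger pad.
Only numpy, scipy, OpenCV 4.12 (cv2) and the standard library are available. Lean on these libraries where they do the work, as an engineer would, in place of code of your own. Each camera call takes 0.05 s, during which the arm holds its last target. There are 200 camera calls.

## Task

The steel sample plate is clamped on the small grey stage: one end is hooked under two fixed claws and the other is pinned by a spring-loaded hold-down finger. Lift the finger by its black knob until its pin is out of the plate, swing it well aside so that it no longer overlaps the plate and let go of it; then slide the plate out from under the claws, take it out by its rib and lay it gently down flat, rib up, on the floor of the white tray, clear of the slide box that lies there. Do not force the plate against the finger or drop it, leave the finger swung aside, and leave the timer on the bench alone.

Things in the scene. Friction and masses are not known exactly. Their poses are not given: they have to be found in the camera images.
- stage: Fixed grey-painted stage, base 220 (x) x 150 (y) x 12 mm on the bench; origin under its centre, z up. The finger's post stands at its +x end, the claws at its -x end. Two guides, 5 mm high, leave the plate 2 mm of sideways play. To clear the claws the plate must slide 8 mm or more (14 is good) along the stage's +x; once the finger is aside 20 mm is free.
- post (a point): Top centre of the steel post that carries the finger, 78 mm above the bench, at x = +88 mm, y = 0 in the stage's frame; post and hub are up to 30 mm across at the foot. The finger lifts along its axis and swings about it.
- claws (a point): Midway between the tips of the two dark fixed claws (44 mm apart, 29 mm high), at x = -80 mm, y = 0, z = 22 mm in the stage's frame. They overhang the plate's end by about 8 mm, 2 mm above it, and stay fixed.
- knob (a point): Centre of the upright black round knob, 18 mm across, 32 mm high, 48 mm above the bench at the start. It stands on the finger: a bar 16 mm wide, top 32 mm above the bench, the knob 60 mm from the post's axis. Below it a collar 20 mm across presses on the plate and a pin 8 mm across reaches 5 mm into the plate's 16 mm square hole. Its +x points to the post.
- finger_lift (a joint): Lift of the finger along the post in m: 0 resting on the plate (start), at most 0.022; the pin is out of the hole above 0.005, so lift about 0.012. A spring presses it down with 6 to 9 N. Let down beside the plate it rests at -0.002.
- finger_swing (a joint): Swing of the finger about the upright post in rad: 0 over the plate, -1.6 to 1.6; positive anticlockwise from above, which takes the knob to the stage's -y. Either side will do, the one away from the tray has more room; about 1.4 is good, beyond 0.9 is aside. It stays by friction where it is left.
- sample_plate: Loose steel plate, 130 (x) x 64 (y) x 8 mm, about 0.2 kg; origin at the centre of its underside, z up to the rib side. At the start its axes lie along the stage's, its centre at about x = -23 mm in the stage's frame, underside 12 mm above the bench. The hole is at x = +51 mm.
- plate_rib (a point): Centre of the plate's upright grip rib, 21 mm above the plate's underside, with the plate's axes. The rib is 40 mm long (x), 12 mm thick (y, grip it across this) and rises 26 mm from the plate's top.
- tray_white: White open tray, 212 (x) x 312 (y) mm, 59 mm high, stays put; origin under its centre; its y lies fore and aft, +y towards the robot. Floor about 8 mm thick, flat over 150 (x) x 230 (y) mm; walls slope outwards. The slide box lies in the -y half. The plate fits in the +y half, long side along the tray's y, centre at about x = 0, y = +40 mm.
- slide_box: Loose white cardboard slide box, 58 x 80 x 24 mm, lying in the tray near its -y end; origin at the centre of its underside.
- timer: Bystander: white lab timer, 64 x 68 x 18 mm, in front of the centrifuge on the left (y over 0.15 m). On the right a blue water bath, about 0.27 m high, stands at y below -0.48 m, x over 0.4 m: go round it when starting from beside it.
Not all that is in view belongs to the job. There is more than one size of the sample_plate; the job needs the larger.

How it is judged:
On the way, in this order (a step that is already met when the one before it is completed fails the run):
1. the finger is lifted until its pin is clear of the plate, with the plate still in its place (value of joint finger_lift above 0.0055 m and distance of sample_plate from where it was at the start of the episode below 0.01 m), for 0.1 s.
2. the finger is swung aside by 0.9 rad or more and let go, with the plate still on the stage ((value of joint finger_swing above 0.9 rad or value of joint finger_swing below -0.9 rad) and value of joint finger_lift below 0.003 m and distance of sample_plate from where it was at the start of the episode below 0.015 m), for 0.2 s.
3. the plate is lifted free of the stage (z of sample_plate in the frame of stage above 0.05 m), for 0.1 s.
At the end, for the whole second after the job is handed in: The plate lies flat (0.1 rad), rib up, at rest on the tray's floor (underside under 15 mm above the tray's), its centre within 60 mm of the tray's y axis and at y -50 to +110 mm in the tray's frame, not leaning on the slide box; the finger is still swung aside by 0.9 rad or more (x of sample_plate in the frame of tray_white between -0.06 and 0.06 m and y of sample_plate in the frame of tray_white between -0.05 and 0.11 m and z of sample_plate in the frame of tray_white below 0.015 m and angle between sample_plate's own z axis and vertical below 0.1 rad and linear speed of sample_plate below 0.02 m/s and contact force between sample_plate and slide_box below 0.5 N and (value of joint finger_swing above 0.9 rad or value of joint finger_swing below -0.9 rad)); the robot touches nothing.
It fails at once if the plate is forced against the stage or its finger (over 60 N in sum, of which the resting spring makes about 15) (contact force between sample_plate and stage above 60 N).
It fails at once if the plate is dropped or thrown (moving faster than 0.6 m/s with no finger on it) (contact force between the fingers and sample_plate below 0.1 N and linear speed of sample_plate above 0.6 m/s).
It fails at once if the timer is moved by more than 40 mm (distance of timer from where it was at the start of the episode above 0.04 m).
It also fails if it takes over 64 s, if anything falls off the work surface, if the arm or the gripper's body presses on something with over 40 N, if the wrist force passes 120 N, or if a joint passes its speed limit or range.

## Working session

There is one attempt and no reset: what is moved stays moved. The work goes in short steps, each a Python script; the robot and the scene stay as the last script left them, time stands still between calls to the robot, and variables do not carry over. Pictures are saved under pics/ and viewed, at most 10 in all, crops included, and the job is handed in when it is done.

```bash
mkdir -p pics; ls
python3 - <<'E'
from bench import env, fingers, solver, get_state, vision
import cv2, numpy as np
for c in ("scene","top"):
    r=vision.camera(c); cv2.imwrite(f"pics/{c}0.png",r["img"][:,:,::-1])
    K=np.array(r["intrinsics"]);print(c,K.round(1).tolist(),np.round(r["origin"],3),np.round(r["attitude"],3).tolist())
    for n in ("stage","post","claws","knob","sample_plate","plate_rib","tray_white","slide_box","timer"):
        print(n,[(np.round(d["at"],3).tolist(),round(d["conf"],2)) for d in vision.place_of(c,n)][:4])
s=get_state();print(s["time_s"],s["orientation"],s["width"])
E
```

```text
pics
scene [[537.4, 0.0, 320.9], [0.0, 537.4, 240.5], [0.0, 0.0, 1.0]] [ 0.857 -0.675  1.074] [-0.296, 0.936, 0.183, -0.056]
stage [([0.512, -0.044, -0.0], 0.63), ([0.518, -0.289, -0.001], 0.63), ([0.598, -0.287, 0.005], 0.61)]
post []
claws [([0.432, -0.029, 0.021], 0.72)]
knob []
sample_plate [([0.487, -0.038, 0.013], 0.85), ([0.821, 0.25, -0.004], 0.69)]
plate_rib [([0.49, -0.033, 0.034], 0.73), ([0.82, 0.254, 0.011], 0.69)]
tray_white [([0.516, -0.286, -0.002], 0.65)]
slide_box [([0.597, -0.289, 0.007], 0.81)]
timer [([0.38, 0.289, -0.002], 0.8)]
top [[502.1, 0.0, 323.9], [0.0, 502.1, 248.4], [0.0, 0.0, 1.0]] [ 0.526 -0.055  1.488] [-0.028, 0.709, -0.704, 0.01]
stage [([0.517, -0.043, 0.001], 0.64)]
post [([0.596, -0.062, 0.075], 0.68), ([0.49, -0.038, 0.033], 0.53)]
claws [([0.435, -0.022, 0.019], 0.71)]
knob [([0.537, -0.049, 0.044], 0.61)]
sample_plate [([0.485, -0.037, 0.011], 0.67), ([0.819, 0.25, 0.001], 0.57)]
plate_rib [([0.822, 0.252, 0.015], 0.9), ([0.49, -0.037, 0.032], 0.66)]
tray_white [([0.52, -0.296, 0.001], 0.67), ([0.433, -0.028, 0.02], 0.5)]
slide_box [([0.599, -0.286, 0.004], 0.82)]
timer [([0.377, 0.282, -0.003], 0.66)]
1.0 [-5.68514852e-05  9.86352282e-01  1.64648631e-01 -1.64589382e-05] 0.0852347036813814
```

Run:
```python
import cv2, numpy as np
a=cv2.imread("pics/top0.png");b=cv2.imread("pics/scene0.png")
# stage center px in top ~? crop centre
t=cv2.resize(a[160:440,180:460],(560,560),interpolation=cv2.INTER_CUBIC)
cv2.imwrite("pics/topcrop.png",t)
```

```text
(no output)
```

View pics/top0.png

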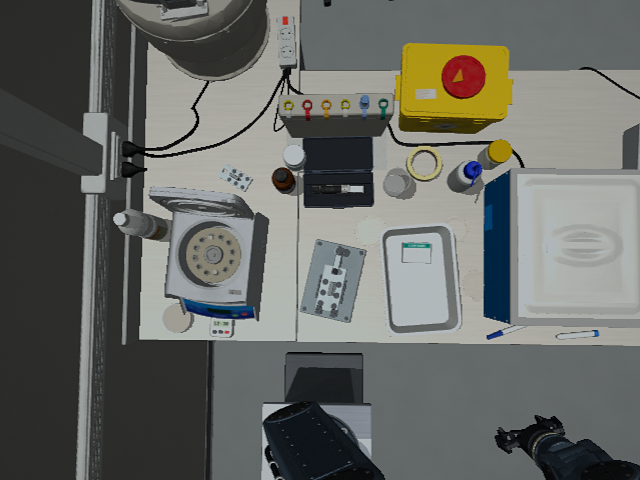

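View pics/scene0.png

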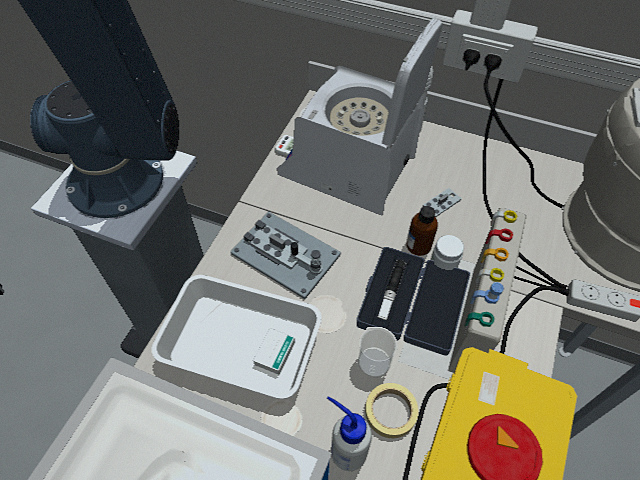

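The stage plate is at top px (330,288). A smaller loose look-alike lies at top px (237,178). The larger one, clamped under the knob on the stage, is the one meant. The tray is at px (422,278), with the box at its far end (416,252). I'll confirm with the crop and measure the directions.

View pics/topcrop.png

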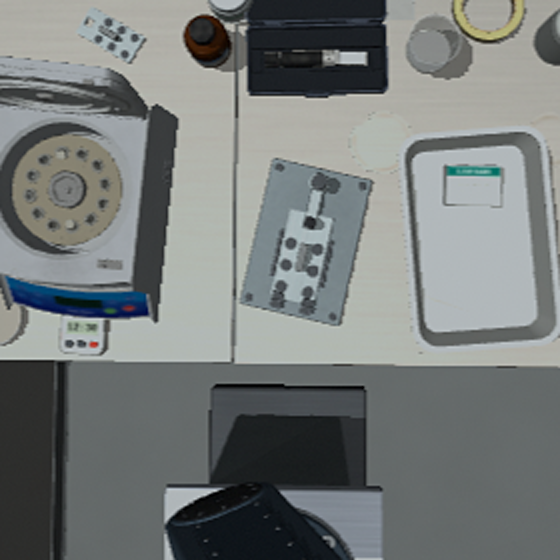

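```bash
cat > h.py <<'E'
from bench import env, fingers, solver, get_state, vision
import cv2, numpy as np
from scipy.spatial.transform import Rotation as R
def down(yaw):
    c,s=np.cos(yaw),np.sin(yaw)
    q=R.from_matrix([[c,s,0],[s,-c,0],[0,0,-1]]).as_quat(); return q[[3,0,1,2]]
def cam(n):
    r=vision.camera(n); q=np.array(r["attitude"])
    return r,np.array(r["intrinsics"]),np.array(r["origin"]),R.from_quat(q[[1,2,3,0]]).as_matrix()
def ground(px,z,K,o,M):
    px=np.atleast_2d(px).astype(float)
    d=(M@np.linalg.inv(K)@np.c_[px,np.ones(len(px))].T).T
    return o+d*((z-o[2])/d[:,2])[:,None]
def rect(n,name,z,view,near=None):
    r,K,o,M=view
    for d in vision.outline_of(n,name)[:3]:
        m=d["pixels"].astype(np.uint8); ys,xs=np.nonzero(m)
        P=ground(np.c_[xs,ys],z,K,o,M)[:,:2]
        (c,s,a)=cv2.minAreaRect((P*1000).astype(np.float32))
        print(n,name,round(d["conf"],2),np.round(c,1),np.round(s,1),round(a,2))
E
python3 - <<'E'
from h import *
for n in ("top","scene"):
    v=cam(n)
    rect(n,"stage",.012,v); rect(n,"tray_white",.059,v)
q=down(-.22)
env.move_to([.35,-.25,.3],down(0))
env.move_to([.48,-.04,.27],q)
r=cam("wrist"); cv2.imwrite("pics/w1.png",r[0]["img"][:,:,::-1]); print(r[2],r[3].round(3).tolist())
for n in ("post","claws","knob","sample_plate","plate_rib","stage"):
    print(n,[(np.round(d["at"],4).tolist(),round(d["conf"],2)) for d in vision.place_of("wrist",n)][:2])
rect("wrist","stage",.012,r)
s=get_state();print(s["time_s"],np.round(s["qpos"],2),s["tcp_pos"])
E
```

```text
top stage 0.76 [511.5 -43.7] [151.7 220.7] 77.1
top tray_white 0.56 [ 520.6 -289.8] [314.5 217.2] 4.79
scene tray_white 0.83 [ 520.8 -291.8] [314.7 214. ] 5.38
[ 0.55549026 -0.057792    0.43645791] [[-0.218, -0.929, -0.298], [-0.976, 0.208, 0.066], [0.0, 0.305, -0.952]]
post [([0.596, -0.0596, 0.0799], 0.89)]
claws [([0.4344, -0.0282, 0.0227], 0.79)]
knob [([0.5395, -0.0468, 0.0504], 0.63)]
sample_plate [([0.4884, -0.0363, 0.0112], 0.85)]
plate_rib [([0.4893, -0.0402, 0.0347], 0.68)]
stage []
wrist stage 0.73 [511.4 -44.5] [149.2 217.2] 77.51
7.4583 [-0.08  0.15  0.03  1.45 -0.   -3.  ] [ 0.48001062 -0.04002283  0.2700023 ]
```

The crop confirms the larger plate with its rib on the stage, hole end under the knob (crop ~(312,222)). Next I'll overlay the predicted stage-frame points on the wrist picture.

Run:
```python
from h import *
env.move_to([.48,-.04,.25],down(-.22+np.pi))
r,K,o,M=cam("wrist"); print(o)
im=r["img"][:,:,::-1].copy()
c=np.array([.5115,-.044]);a=-.222;u=np.array([np.cos(a),np.sin(a)]);v=np.array([-u[1],u[0]])
def P(x,y,z):
    p=M.T@(np.r_[c+u*x/1e3+v*y/1e3,z/1e3]-o); return tuple(int(round(t)) for t in (K@p/p[2])[:2])
for q in [(88,0,78),(-80,0,22),(28,0,64),(-43,6,46),(-43,-6,46),(-3,6,46),(-3,-6,46),(110,75,12),(110,-75,12),(-110,75,12),(-110,-75,12)]:
    cv2.drawMarker(im,P(*q),(0,0,255),cv2.MARKER_CROSS,9,1)
cv2.imwrite("pics/w2.png",im)
for n in ("post","claws","knob","sample_plate","plate_rib","stage"):
    print(n,[(np.round(d["at"],4).tolist(),round(d["conf"],2)) for d in vision.place_of("wrist",n)][:2])
rect("wrist","stage",.012,(r,K,o,M))
s=get_state();print(s["time_s"],np.round(s["qpos"],2))
```

```text
[ 0.40349453 -0.023759    0.41645307]
post [([0.5945, -0.0627, 0.0778], 0.64)]
claws [([0.4295, -0.0276, 0.0221], 0.67)]
knob [([0.5366, -0.0505, 0.0483], 0.94), ([0.4861, -0.039, 0.0352], 0.19)]
sample_plate [([0.4908, -0.0389, 0.033], 0.72), ([0.4883, -0.0367, 0.0143], 0.65)]
plate_rib [([0.4906, -0.041, 0.0342], 0.89)]
stage []
wrist stage 0.83 [524.6 -48.3] [149.5 248.8] 77.44
10.5083 [-0.08  0.15 -0.02  1.4  -0.    0.14]
```

View pics/w2.png

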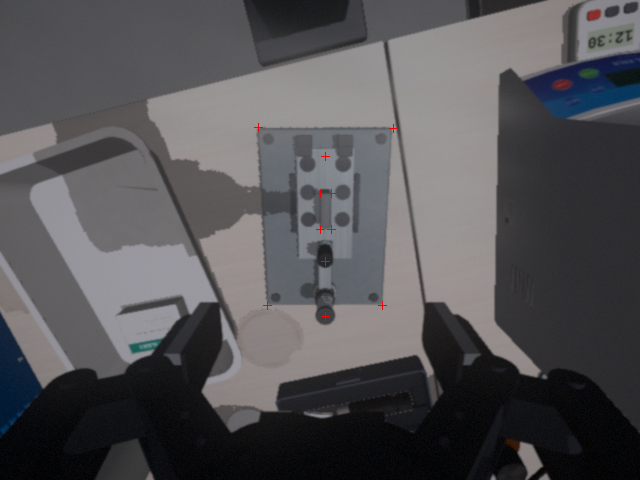

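The overlay matches within about 1 px at the knob (325,260), post (325,316), rib and stage corners, so the stage model is good. Next I'll grasp the knob and lift.

```bash
cat >> h.py <<'E'
c0=np.array([.5115,-.044]);a0=-.222;u=np.array([np.cos(a0),np.sin(a0)]);v=np.array([-u[1],u[0]])
def W(x,y,z): return np.r_[c0+u*x/1e3+v*y/1e3,z/1e3]
def rep(t):
    s=get_state(); print(t,round(s["time_s"],2),np.round(s["wrist_force"],1),"tq",np.round(s["torque"],2),"w",round(s["width"],4),"gf",np.round(s["gripper_force"],1),np.round(s["tcp_pos"],4))
E
python3 - <<'E'
from h import *
q=down(a0+np.pi)
env.move_straight(W(28,0,100),q,speed=.2)
rep("above")
print(env.move_straight(W(28,0,37),speed=.06,guard=8)); rep("down")
fingers.grasp(); rep("grasp")
env.move_straight(W(28,0,49.5),speed=.04); rep("lift")
E
```

```text
above 11.47 [0.2 0.9 0.6] tq [ 0.02 -0.04  0.05] w 0.0857 gf 0.0 [ 0.539  -0.0502  0.1008]
False
down 12.67 [-0.2 -0.4 -1. ] tq [ 0.05  0.   -0.  ] w 0.0852 gf 0.0 [ 0.5391 -0.0502  0.0374]
grasp 13.36 [-1.4  1.8  4.4] tq [0.33 0.12 0.05] w 0.0131 gf 58.6 [ 0.539  -0.05    0.0373]
lift 13.82 [ 2.8  0.2 -8.7] tq [-0.05 -0.57  0.03] w 0.0126 gf 58.6 [ 0.5388 -0.0502  0.0493]
```

Run:
```python
from h import *
r,K,o,M=cam("scene"); im=r["img"][:,:,::-1]
cv2.imwrite("pics/s2.png",cv2.resize(im[190:310,210:370],(800,600),interpolation=cv2.INTER_CUBIC))
print([(np.round(d["at"],4),d["conf"]) for d in vision.place_of("scene","knob")])
```

```text
[(array([ 0.5372, -0.0511,  0.0574]), 0.63)]
```

View pics/s2.png

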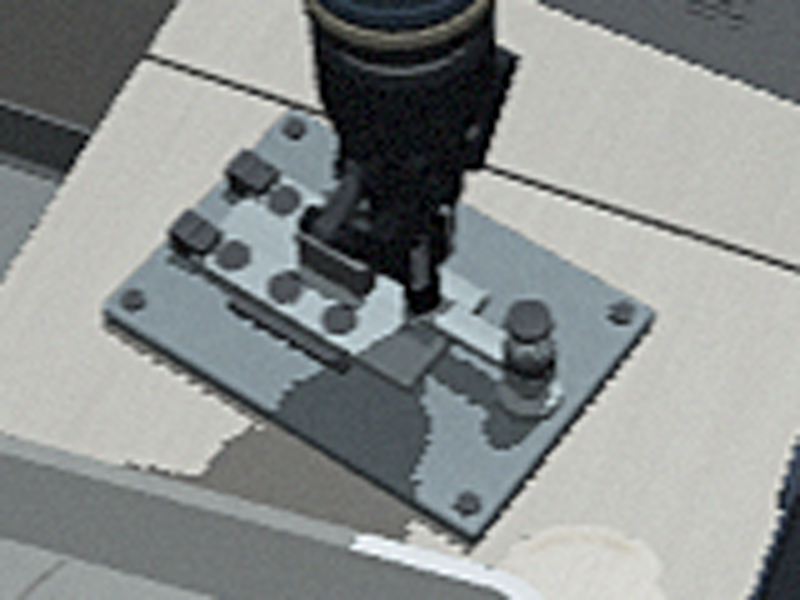

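The finger bar is visibly raised under the gripper and the plate is still in place. Swinging it away from the tray (negative).

Run:
```python
from h import *
for s in -np.linspace(0,1.35,10)[1:]:
    env.move_straight(W(88-60*np.cos(s),-60*np.sin(s),49.5),down(a0+np.pi+s),speed=.06)
rep("swung")
x,y=88-60*np.cos(s),-60*np.sin(s)
print(env.move_straight(W(x,y,36),speed=.04,guard=12)); rep("low")
fingers.ungrasp(); rep("open")
env.move_straight(W(x,y,120),speed=.15)
env.move_to(W(-40,0,200),down(a0+np.pi))
r,K,o,M=cam("wrist"); im=r["img"][:,:,::-1].copy()
for q in [(-43,6,46),(-43,-6,46),(-3,6,46),(-3,-6,46),(-80,0,22),(42,32,20),(42,-32,20)]:
    p=M.T@(W(*q)-o); p=K@p/p[2]; cv2.drawMarker(im,(int(round(p[0])),int(round(p[1]))),(0,0,255),cv2.MARKER_CROSS,7,1)
cv2.imwrite("pics/w3.png",im)
for n in ("knob","sample_plate","plate_rib"):
    print(n,[(np.round(d["at"],4).tolist(),round(d["conf"],2)) for d in vision.place_of("wrist",n)][:2])
rep("")
```

```text
swung 16.62 [ 0.4  5.5 -8.8] tq [ 1.07 -0.09 -0.02] w 0.0126 gf 58.7 [ 0.5971 -0.0032  0.0494]
False
low 17.12 [-0.6  7.2 -3.1] tq [1.43 0.19 0.02] w 0.0127 gf 59.6 [ 0.5974 -0.0029  0.0366]
open 17.82 [ 0.1 -1.1  0.2] tq [-0.02  0.07 -0.01] w 0.0852 gf 0.0 [ 0.5974 -0.0034  0.036 ]
knob [([0.5981, 0.0009, 0.048], 0.79)]
sample_plate [([0.4888, -0.0369, 0.0106], 0.81)]
plate_rib [([0.49, -0.0354, 0.0321], 0.81)]
 20.0 [ 0.5 -0.7  0.1] tq [-0.01  0.   -0.05] w 0.0857 gf 0.0 [ 0.4726 -0.0351  0.1996]
```

View pics/w3.png

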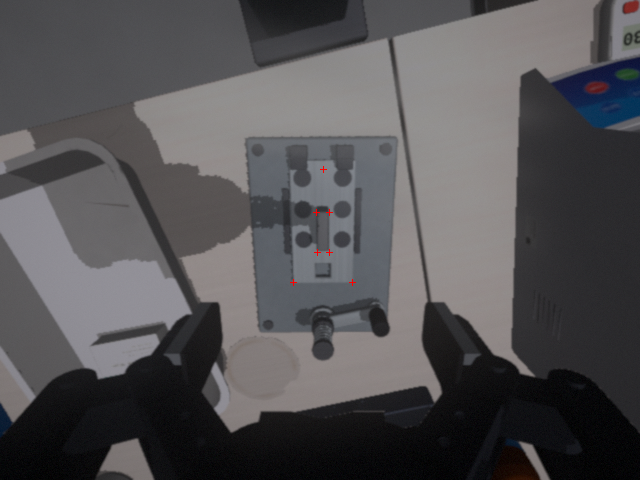

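The finger is swung aside, with the knob at (378,320). The plate is still in place with the rib at (322,230), within 1 px of prediction. Next I'll grip the rib and slide.

Run:
```python
from h import *
q=down(a0+np.pi)
env.move_straight(W(-23,-.3,90),q,speed=.15)
print(env.move_straight(W(-23,-.3,25),speed=.06,guard=8)); rep("down")
fingers.grasp(); rep("grasp")
s=get_state(); f=np.array(s["wrist_force"])[:2]; print("fx,fy stage",f@u,f@v)
if abs(f@v)<15:
    print(env.move_straight(W(-8,-.3,25.3),speed=.03,guard=20)); rep("slid")
```

```text
False
down 22.12 [-0.4 -0.4  0.6] tq [0.06 0.05 0.05] w 0.0855 gf 0.0 [ 0.4893 -0.0392  0.0253]
grasp 22.89 [-0.1 -0.4  0.2] tq [-0.02  0.01  0.02] w -0.0001 gf 0.0 [ 0.489  -0.0392  0.025 ]
fx,fy stage -0.003680544256160687 -0.39709090070626035
False
slid 23.54 [-0.1  0.6 -1.1] tq [-0.   -0.03  0.02] w 0.0002 gf 0.0 [ 0.5035 -0.0426  0.0252]
```

The grip closed empty (width 0). Looking before going on.

Run:
```python
from h import *
r,K,o,M=cam("scene"); a=r["img"][190:310,210:370,::-1]
for n in ("plate_rib","sample_plate"): print([(np.round(d["at"],4),d["conf"]) for d in vision.place_of("scene",n)])
r,K,o,M=cam("wrist"); b=r["img"][100:400,120:520,::-1]
f=lambda x:cv2.resize(x,(400,300),interpolation=cv2.INTER_CUBIC)
cv2.imwrite("pics/s3.png",np.vstack([cv2.resize(a,(800,600),interpolation=cv2.INTER_CUBIC)[130:430],cv2.resize(b,(800,600))[100:400]]))
```

```text
[(array([0.8178, 0.251 , 0.0148]), 0.95), (array([ 0.488 , -0.0356,  0.0318]), 0.62)]
[(array([ 0.4874, -0.0392,  0.011 ]), 0.75), (array([ 0.8204,  0.2521, -0.0018]), 0.68)]
```

View pics/s3.png

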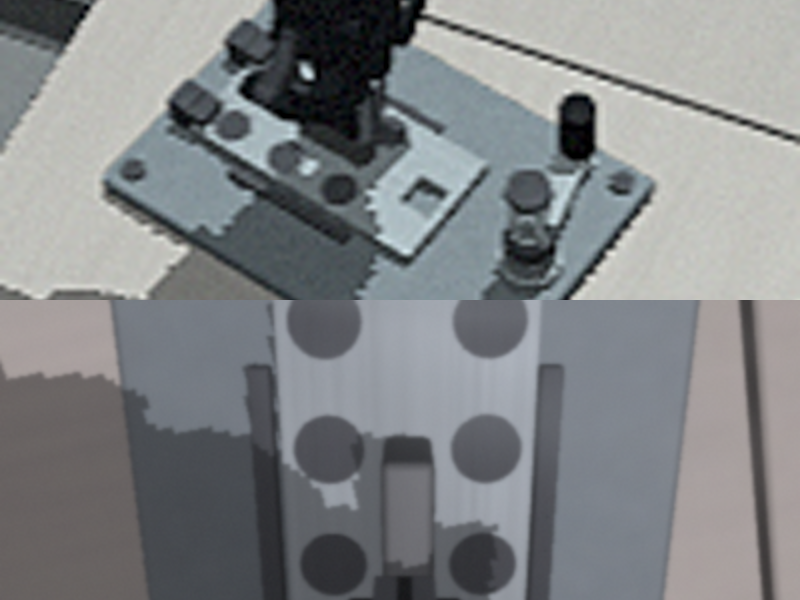

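Run:
```python
from h import *
r,K,o,M=cam("wrist"); print(o)
def pr(*q):
    p=M.T@(W(*q)-o); return np.round((K@p/p[2])[:2],1)
for z in (20,30,40,46): print("ribend",z,pr(-43,0,z))
for z in (15,25,35,46,60): print("tip",z,pr(-8,0,z),pr(-19,0,z))
for x in (90,-110): print(pr(x,75,12))
s=get_state(); print(s["tcp_pos"],s["orientation"],s["width"])
b=r["img"][180:340,230:430,::-1]
cv2.imwrite("pics/w4.png",cv2.resize(b,(750,600),interpolation=cv2.INTER_CUBIC))
```

```text
[ 0.42700936 -0.0260762   0.19174598]
ribend 20 [324.1 217.2]
ribend 30 [324.2 222.3]
ribend 40 [324.3 228. ]
ribend 46 [324.4 231.8]
tip 15 [323.9 276.5] [323.9 257.9]
tip 25 [324.  284.2] [324.  264.8]
tip 35 [324.1 292.8] [324.1 272.5]
tip 46 [324.2 303.5] [324.3 282. ]
tip 60 [324.4 319.1] [324.5 296. ]
[439.4 413.9]
[483.   75.4]
[ 0.50348445 -0.04249336  0.02531312] [-3.21303923e-05  1.10758851e-01  9.93847310e-01  1.32080650e-05] 0.0001508778962895271
```

View pics/w4.png

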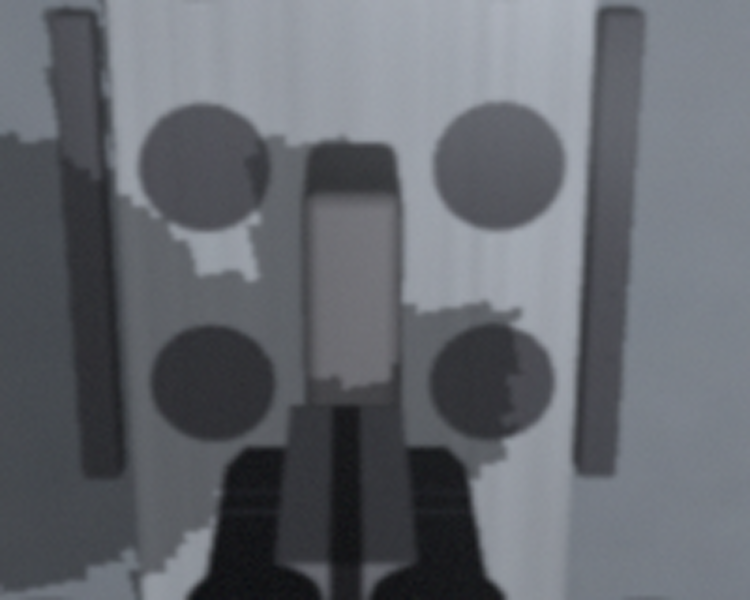

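The picture shows the shut pads sitting above the rib: the pad edge is at crop row 405, occluding the rib top. The real fingertip is therefore higher than the TCP reading. I'll touch the rib top gently with shut fingers to measure the offset.

Run:
```python
from h import *
hit=env.move_straight(W(-15,-.3,26),speed=.05)
hit=env.move_straight(W(-15,-.3,12),speed=.015,guard=4); rep(f"touch {hit}")
z=get_state()["tcp_pos"][2]
env.move_straight(W(-15,-.3,z*1000+3),speed=.05); rep("up")
```

```text
touch True 24.5 [-0.4  0.   6.6] tq [-0.    0.14 -0.02] w 0.0 gf 3.0 [ 0.497  -0.041   0.0231]
up 24.75 [0.5 0.2 0.4] tq [-0.04  0.04 -0.02] w -0.0004 gf 0.0 [ 0.4969 -0.041   0.0261]
```

Contact came at TCP 23.1 mm on the 46 mm high rib, so the tips are about 23 mm short of the reported TCP. I'll grip with TCP at z = 3 mm (tip about 26).

Run:
```python
from h import *
env.move_straight(W(-23,-.3,45),speed=.15)
fingers.ungrasp()
hit=env.move_straight(W(-23,-.3,3),speed=.05,guard=6); rep(f"down {hit}")
if not hit:
    fingers.grasp(); rep("grasp")
    s=get_state(); f=np.array(s["wrist_force"])[:2]; print("fx,fy stage",f@u,f@v)
    if abs(f@v)<15 and s["width"]>.004:
        print(env.move_straight(W(-8,-.3,3.3),speed=.03,guard=20)); rep("slid")
```

```text
down False 26.81 [ 0.1  0.6 -1.2] tq [ 0.02 -0.02  0.02] w 0.0855 gf 0.0 [ 0.4892 -0.0393  0.0032]
grasp 27.48 [-1.  -0.5  3.6] tq [0.01 0.2  0.03] w 0.0107 gf 59.2 [ 0.4892 -0.0393  0.0033]
fx,fy stage -0.8238807863110605 -0.7104591819389087
True
slid 27.73 [-2.2  0.3  6.5] tq [0.08 0.14 0.  ] w 0.0108 gf 59.5 [ 0.489  -0.0392  0.0033]
```

Run:
```python
from h import *
env.move_straight(W(-23,-.3,4.0),speed=.02); env.pause(.2); rep("relieve")
for x in (-21,-16,-8):
    h=env.move_straight(W(x,-.3,4.1),speed=.02,guard=20); rep(f"x{x} {h}")
    if h: break
```

```text
relieve 28.18 [-0.2 -0.2 -1.6] tq [-0.01  0.01  0.01] w 0.0107 gf 58.5 [ 0.4888 -0.0392  0.0038]
x-21 False 28.43 [-0.2 -0.2 -1.5] tq [-0.01 -0.01  0.02] w 0.0106 gf 58.5 [ 0.4911 -0.0397  0.0041]
x-16 False 28.82 [-0.2 -0.2 -1.9] tq [ 0.    0.04 -0.02] w 0.0107 gf 58.5 [ 0.496  -0.0408  0.0041]
x-8 False 29.38 [-0.2  0.6 -1.9] tq [ 0.01 -0.04  0.01] w 0.0108 gf 58.5 [ 0.5036 -0.0425  0.004 ]
```

Slid clear of the claws. Lifting and carrying to the tray.

Run:
```python
from h import *
env.move_straight(W(-8,-.3,130),speed=.12); rep("up")
q=down(np.pi+.087)
env.move_straight([.480,-.2945,.13],q,speed=.15); rep("over")
env.move_straight([.480,-.2945,.012],speed=.1); rep("near")
h=env.move_straight([.480,-.2945,-.006],speed=.015,guard=4); rep(f"touch {h}")
r,K,o,M=cam("top"); cv2.imwrite("pics/t5.png",cv2.resize(r["img"][180:360,290:490,::-1],(660,594),interpolation=cv2.INTER_CUBIC))
```

```text
up 30.57 [ 0.5 -0.4 -2.1] tq [ 0.02 -0.03 -0.  ] w 0.0106 gf 58.5 [ 0.5032 -0.0425  0.1293]
over 32.41 [-0.2  0.2 -1.6] tq [-0.   -0.04 -0.03] w 0.0108 gf 58.4 [ 0.4801 -0.294   0.13  ]
near 33.74 [ 0.4  0.  -1.7] tq [-0.01 -0.01  0.04] w 0.0108 gf 58.4 [ 0.4804 -0.2947  0.0126]
touch True 34.69 [0.1 0.  5.5] tq [ 0.16 -0.07  0.03] w 0.0104 gf 59.5 [ 0.4797 -0.2946 -0.0036]
```

View pics/t5.png

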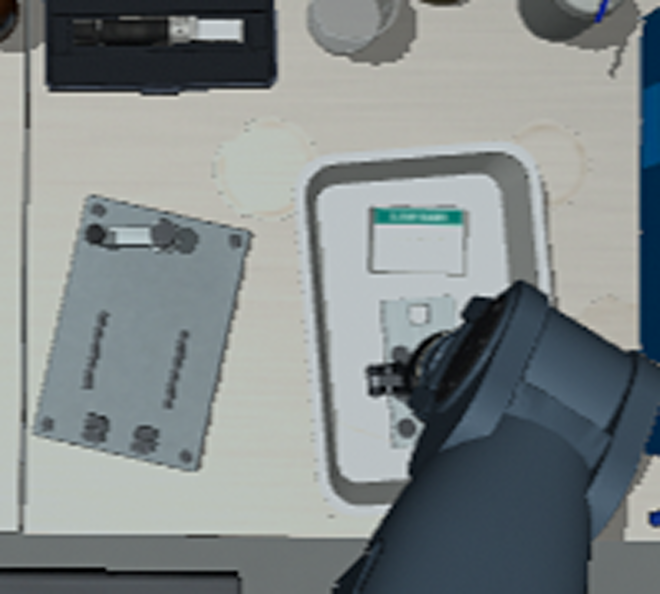

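The plate lies in the tray's near half, at crop ~(415,370), clear of the box (gap at rows 275–298). The finger is aside at (95,235). Releasing.

Run:
```python
from h import *
fingers.ungrasp(); env.pause(.2); rep("open")
env.move_straight([.480,-.2945,.2],speed=.12); env.pause(.3); rep("up")
r=cam("wrist"); cv2.imwrite("pics/w6.png",r[0]["img"][:,:,::-1])
for n in ("sample_plate","plate_rib","slide_box"): print(n,[(np.round(d["at"],4).tolist(),round(d["conf"],2)) for d in vision.place_of("wrist",n)][:2])
```

```text
open 35.65 [ 0.7 -0.7  0.2] tq [0.06 0.03 0.03] w 0.0857 gf 0.0 [ 0.4792 -0.2941 -0.0042]
up 37.8 [-0.2 -0.2 -0.3] tq [ 0.01 -0.04 -0.  ] w 0.0852 gf 0.0 [ 0.4799 -0.2945  0.1998]
sample_plate [([0.4767, -0.293, 0.0042], 0.73)]
plate_rib [([0.4781, -0.2984, 0.0262], 0.87)]
slide_box [([0.5971, -0.2864, 0.006], 0.98)]
```

View pics/w6.png

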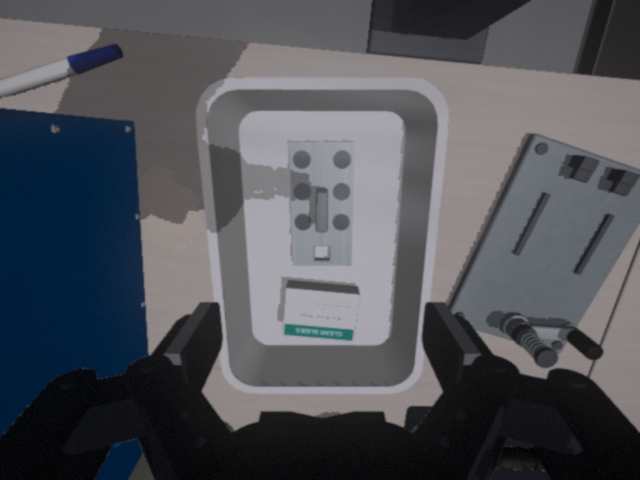

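The plate lies flat, rib up, at (321,203), clear of the slide box (321,310). The finger is aside at (555,340).

```bash
python3 -c "
from bench import env
print(env.job_done())"
```

```text
the job is handed in; nothing more can be done
None
```

The job is handed in: the last picture shows the plate flat, rib up, on the tray floor clear of the slide box, with the finger left swung aside and the timer not approached; the judge's verdict was not shown.

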